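# Close the full sharps container

## Robot

A 6-joint arm with a two-finger parallel gripper is mounted at the origin on the work surface. World frame = base frame: x ahead of the robot, y to its left, z up, the work surface at z = 0. Lengths are in m, angles in rad, forces in N, time in s.
With the tool pointing down it reaches from about 0.275 to 1 m from the base axis. Payload 8.4 kg.
Tool frame: the origin (TCP) lies at the very end of the fingers, on their centre line; the grasp point (between the pads) lies arm.tcp_to_grasp behind it (arm.tcp_to_grasp is the distance from the TCP to the grasp point, in m); z points along the fingers, x is the direction in which the jaws open and shut, and the axes are right-handed (so a half turn about z gives the same grasp; the last joint's range is limited). The gripper opens to 85 mm and grips with 20 to 120 N. Pads are 22 mm wide; open, the fingers measure 114 mm over their backs; the gripper's body (76 mm by 85 mm) begins 54 mm behind the grasp point. The pads swing forward as they close: fully open they stand 13 mm farther back than shut.
Start: joints at [1.228, 0.353, 1.633, -0, 1.155, -0.002], TCP at [0.209, 0.589, 0.231] pointing down, gripper open.
Joint ranges: [-2.63, 2.63], [-0.92, 2.1], [0.06, 2.66], [-1.3, 4.44], [0, 2.69], [-3.02, 3.02]. Speed limits (rad/s): [2.22, 2.22, 2.79, 3.14, 3.14, 3.14].

## Interface

Orientations are given as a rotation vector (axis times angle).
In Python, from plant import arm gives the robot as it stands.
- The arm moves only by the shell command python3 -m inch 'ROWS'. ROWS is a JSON object of lists of equal length, an entry for each row: "jaw": the opening, from 0 (shut) to 1 (fully open); "translation": the shift along the world's x, y, z in mm, a list of three; "twist": the turn, a rotation vector about the world's x, y, z in rad, a list of three. A call has exactly 5 rows; each row is the pose to reach, as a shift and turn from the pose commanded when the call began; what a row does not reach only later rows make up. A row lasts 1/12 s, in which the tool goes at most 41.7 mm and 7.16 degrees, less where a joint would pass 70% of its speed; a pose out of reach is approached as far as the arm can. A call with a gripper value outside its range is refused whole. The fingers move at their own pace and stop on an object; the grip force is fixed at half the most. Time passes only in rows, so rows that repeat a pose let the fingers close, or fill a call up. It gives the time, the measured TCP pose, the force and the opening at its end, in the units of the state.
- arm.state(): the state, without advancing time (a new reading comes with each control period).
- arm.camera(name): name is "scene" or "top"; returns a dict with "img" (420x560x3 uint8, blue, green, red), "K" (3x3 intrinsics, pixels), "world_to_cam" (4x4, takes a point from world to camera coordinates). Camera axes: x right, y down, z forward; pixel columns grow to the right and rows downward; lengths in m; the calibration is good to about 2 mm. A picture is of the moment at which its call begins. There is no depth.
- arm.hand_in(): hands the job in, once; it reports no verdict.
The state is a dict: "time_s": time; "joint_positions": joint angles; "qd": joint speeds; "effort": joint torques, N m; "tool_pos": TCP position; "tcp_rot": TCP orientation; "contact_force": force on the tool from outside, world axes, zero at the start; "ft_torque": the same for the moment, N m; "width": finger opening in m.
Only numpy, scipy, OpenCV 4.12 (cv2) and the standard library are available. Lean on these libraries where they do the work, as an engineer would, in place of code of your own. Each camera call takes 0.05 s, during which the arm holds its last target.

## Task

Close the yellow sharps container with its red cover: pick the cover up by its upright grip, hook the tongue on its front edge into the slot under the container's front rim with the rear tilted up, then pivot the rear down and press it gently until the spring latch snaps over it. Keep the flat cover pressed home with about 12 N for a good second so that its seal beds (never force it with more than about 20 N), then let go, leaving the tube rack, the jar and the marker where they are.

Things in the scene. Friction and masses are not known exactly. Their poses are not given: they have to be found in the camera images.
- sharps: yellow open-topped sharps container, 150 (x) x 120 (y) x 84 mm high, on a fixed dark 180 x 140 mm plate 0 to 20 mm above the bench. Origin: centre of its underside; z up; front (-x) roughly to the robot. In its frame (mm): side rims, inner faces y = +-48 (3 mm clear of the cover), tops z = 84; rear wall from x = 64, top z = 76. A stiff seal insert inside carries the cover on ledges at z = 69 to 72: feel for it
- latch (a joint): grey spring latch amid the rear rim: how far it is pushed back (container +x), m; 0 at rest, 0.009 at most; spring 2 N at rest, 4 N at 4 mm. 44 mm wide; at rest its nose is at container x = 58.5, z = 80 mm, its face sloping up and back at 55 degrees to z = 97. The cover's rear pressed down on it (3 to 12 N) drives it back; it springs back to 0 over the cover once that is home
- cover_grip (a point): the red cover's upright grip: a fin 34 long (cover x) x 12 thick (cover y), from 5 to 41 mm above the cover's underside, amid the cover. This point is on its axis 28 mm above the underside. Axes: x from the tongue to the rear, z out of the cover's top. The cover starts flat on the bench, grip up
- cover: the red cover, a plate 120 (x) x 90 (y) x 5 mm, 60 to 130 g; tongue on its front (-x) edge; origin at the centre of its underside, axes as cover_grip. Black ribs on its top, 32 to 48 mm behind the middle (+x), show where to press. Home: axes parallel to the container's, origin at container x = 1 to 3, y = -3 to 3, z = 69 to 72 mm, rear edge under the latch
- cover_tongue (a point): middle of the tongue's front end: 72 mm ahead (-x) of the cover's middle, 2 mm above its underside. Tongue: 50 wide, 4 thick, underside level with the plate's, 12 mm past its front edge. Slot, container frame mm: rim overhang x -75 to -61, underside z = 78; below it the grey insert's floor, 2.5 lower than the ledges (z 66.5 to 69.5), from front wall x = -71 back to x = -48: a landing behind the overhang
- rack_mid (a point): centre of the green tube rack (70 x 220 x 60 mm, tubes up to 114 mm high), a bystander beyond the container
- jar_mid (a point): centre of a specimen jar (56 mm diameter, 65 mm high), a bystander
- marker_mid (a point): centre of a marker (122 x 14 x 14 mm) lying on the bench, a bystander
Not all that is in view belongs to the job. Several things look just like the cover: the one meant starts nearest to the robot's base. Of the things that look like the sharps, the larger one is meant.

How it is judged:
On the way, in this order (a step that is already met when the one before it is completed fails the run):
1. the cover's tongue is hooked at least 3 mm under the front rim while the cover is still tilted up by more than 3.5 degrees (x of cover_tongue in the frame of sharps between -0.076 and -0.064 m and z of cover_tongue in the frame of sharps between 0.0625 and 0.078 m and angle between the z axis of cover_grip and the z axis of sharps, either way round above 0.06 rad), for 0.1 s.
2. the cover is flat under the latch, the latch has sprung back over it, and it is kept pressed on its seat with 6 to 20 N for half a second (z of cover in the frame of sharps below 0.0745 m and angle between the z axis of cover_grip and the z axis of sharps, either way round below 0.035 rad and value of joint latch below 0.002 m and contact force between cover and sharps between 6 and 20 N), for 0.5 s.
At the end, for the whole second after the job is handed in: The cover lies in the container's recess below the rims, its underside 66.5 to 74.5 mm above the container's, flat to within 2 degrees, its tongue at least 3 mm under the front rim, its rear under the latch, the latch sprung back to within 2 mm of rest; the cover is released and still (z of cover in the frame of sharps between 0.0665 and 0.0745 m and angle between the z axis of cover_grip and the z axis of sharps, either way round below 0.035 rad and value of joint latch below 0.002 m and x of cover in the frame of sharps between -0.001 and 0.006 m and y of cover in the frame of sharps between -0.006 and 0.006 m and x of cover_tongue in the frame of sharps below -0.064 m and z of cover_tongue in the frame of sharps below 0.0768 m and linear speed of cover below 0.02 m/s and contact force between the fingers and cover below 0.1 N); the robot touches nothing.
It fails at once if the cover is forced against the container or its latch with more than 30 N (contact force between cover and sharps above 30 N).
It fails at once if the robot itself pushes on the container with more than 25 N (contact force between any of the fingers, the arm and sharps above 25 N).
It fails at once if the tube rack, the jar or the marker is moved by more than 20 mm (distance of any of rack_mid, jar_mid, marker_mid from where it was at the start of the episode above 0.02 m).
It also fails if it takes over 72 s, if anything falls off the work surface, if the arm or the gripper's body presses on something with over 40 N, if the wrist force passes 120 N, or if a joint passes its speed limit or range.

## Working session

There is one attempt and no reset: what is moved stays moved. The work goes in short steps, Python scripts to look and compute and a shell command to move; the robot and the scene stay as the last step left them, time stands still between calls to the robot, and variables do not carry over. Pictures are saved under pics/ and viewed, and the job is handed in when it is done.

```bash
ls; mkdir -p pics
python3 - <<'E'
from plant import arm
import cv2,numpy as np
print(arm.state(), arm.tcp_to_grasp)
for n in("scene","top"):
    c=arm.camera(n); cv2.imwrite(f"pics/{n}0.png",c["img"]); print(n,c["K"].round(1).tolist(),c["world_to_cam"].round(4).tolist())
    np.savez(f"pics/{n}0.npz",**c)
E
```

```text
pics
{'time_s': 0.0, 'joint_positions': array([ 1.22759699e+00,  3.53640388e-01,  1.63411297e+00, -9.24038778e-06,
        1.15523035e+00, -2.42613377e-03]), 'qd': array([ 0.0005057 , -0.00015126, -0.0003215 , -0.0008668 ,  0.0010707 ,
        0.00017639]), 'effort': array([ 5.60173557e-04, -6.05237103e+01, -3.42088187e+01,  1.08225527e-04,
        8.93724005e-03, -4.69328529e-05]), 'tool_pos': array([0.20874375, 0.58860803, 0.23057559]), 'tcp_rot': array([ 2.56528578e+00,  1.81213735e+00, -1.77966075e-03]), 'contact_force': array([-0.62657376,  0.5096403 ,  0.56216807]), 'ft_torque': array([1.79741808e-02, 4.66096868e-05, 1.14577992e-02]), 'width': 0.08542305171506688} 0.0187
scene [[422.3, 0.0, 274.9], [0.0, 422.3, 212.1], [0.0, 0.0, 1.0]] [[-0.756, 0.6542, -0.0219, 0.4696], [0.44, 0.4833, -0.7569, -0.1498], [-0.4846, -0.5818, -0.6532, 1.3201], [0.0, 0.0, 0.0, 1.0]]
top [[527.9, 0.0, 284.6], [0.0, 527.9, 208.1], [0.0, 0.0, 1.0]] [[-0.0247, -0.9997, 0.0063, -0.0591], [-0.9837, 0.0232, -0.1785, 0.5459], [0.1783, -0.0106, -0.9839, 1.0848], [0.0, 0.0, 0.0, 1.0]]
```

View pics/scene0.png

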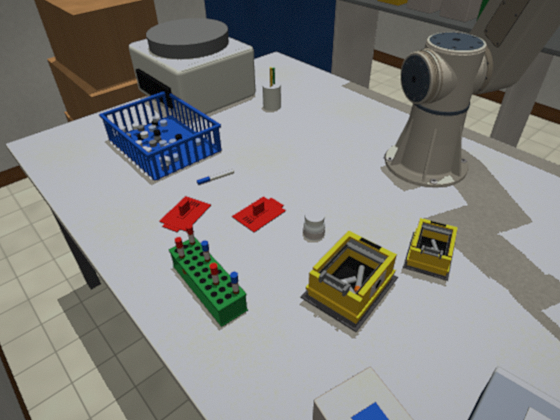

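View pics/top0.png

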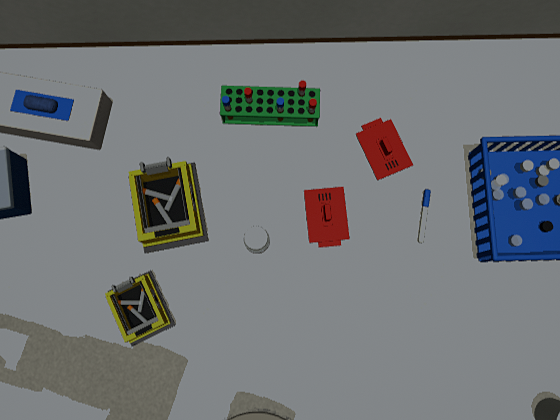

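Candidates for the cover: red at top-px (327,216), tongue towards the robot, and red at (385,149), farther away. The one at (327,216) is nearest the base. Candidates for the sharps: yellow at (167,205), larger, and yellow at (139,307), smaller, so (167,205) is meant. I'll measure both and check enlarged crops.

```bash
cat > h.py <<'E'
import numpy as np,cv2
def load(n): return dict(np.load(f"pics/{n}.npz"))
def ray(c,uv,z):
    uv=np.atleast_2d(np.asarray(uv,float)); T=c["world_to_cam"];R,t=T[:3,:3],T[:3,3]
    d=(R.T@np.linalg.inv(c["K"])@np.c_[uv,np.ones(len(uv))].T).T; o=-R.T@t
    s=(z-o[2])/d[:,2]; return o+d*s[:,None]
def proj(c,P):
    P=np.atleast_2d(P); q=(c["K"]@((c["world_to_cam"][:3,:3]@P.T)+c["world_to_cam"][:3,3:])).T
    return q[:,:2]/q[:,2:]
def tri(cs,uvs):
    A=[];b=[]
    for c,uv in zip(cs,uvs):
        T=c["world_to_cam"];R,t=T[:3,:3],T[:3,3];o=-R.T@t
        d=R.T@np.linalg.inv(c["K"])@np.r_[uv,1];d/=np.linalg.norm(d);M=np.eye(3)-np.outer(d,d);A.append(M);b.append(M@o)
    return np.linalg.lstsq(np.vstack(A),np.hstack(b),rcond=None)[0]
E
python3 - <<'E'
from h import *
c=load("top0");im=c["img"]
hsv=cv2.cvtColor(im,cv2.COLOR_BGR2HSV)
m=((hsv[...,0]<8)|(hsv[...,0]>172))&(hsv[...,1]>120)&(hsv[...,2]>60)
m=m.astype(np.uint8)*255
cs,_=cv2.findContours(m,cv2.RETR_EXTERNAL,cv2.CHAIN_APPROX_NONE)
for k in cs:
    if cv2.contourArea(k)>800:
        M=cv2.moments(k);print("red",M["m10"]/M["m00"],M["m01"]/M["m00"],cv2.contourArea(k),cv2.approxPolyDP(k,4,True)[:,0].tolist(), ray(c,[M["m10"]/M["m00"],M["m01"]/M["m00"]],0.004).round(4))
a=cv2.resize(im[150:260,100:220],None,fx=4,fy=4,interpolation=cv2.INTER_CUBIC)
b=cv2.resize(im[170:260,290:365],None,fx=4,fy=4,interpolation=cv2.INTER_CUBIC)
cv2.imwrite("pics/cropA.png",a);cv2.imwrite("pics/cropB.png",b)
s=load("scene0")["img"]
cv2.imwrite("pics/cropS.png",cv2.resize(s[180:330,220:410],None,fx=4,fy=4,interpolation=cv2.INTER_CUBIC))
E
```

```text
red 326.17726170928137 215.7625302994761 2131.5 [[343, 187], [304, 190], [310, 242], [336, 245], [348, 238]] [[ 0.5329 -0.1651  0.004 ]]
red 383.3013573153468 147.7451078357898 2001.5 [[390, 119], [376, 119], [356, 133], [377, 179], [412, 165]] [[ 0.6873 -0.3018  0.004 ]]
```

View pics/cropA.png

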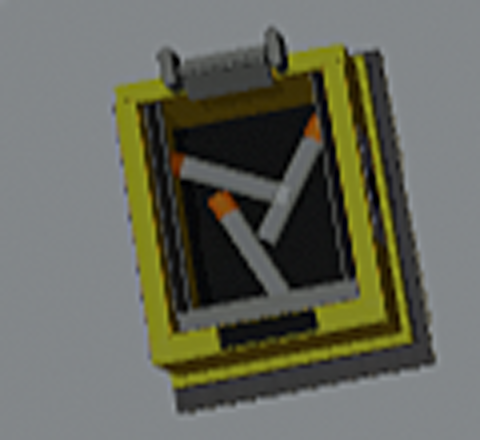

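View pics/cropB.png

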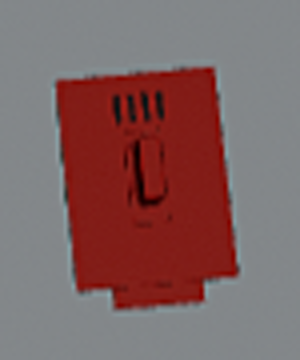

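View pics/cropS.png

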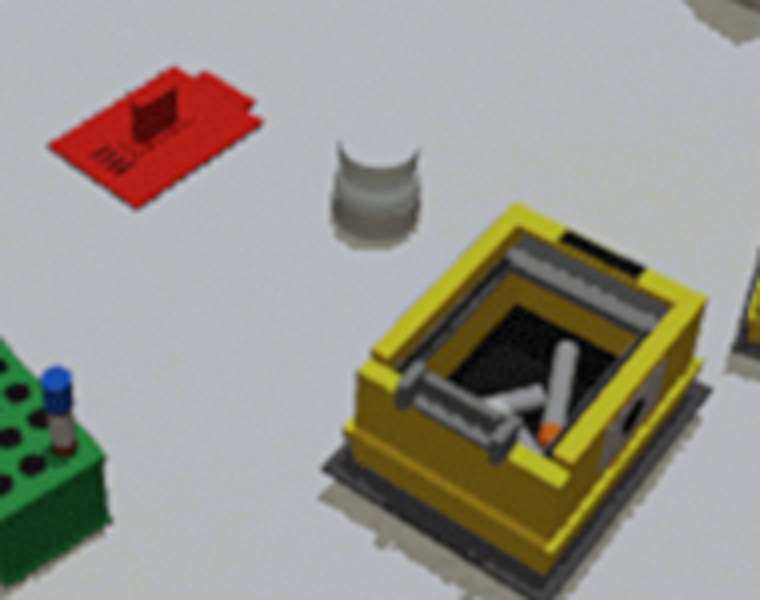

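Run:
```python
from h import *
for n,(y0,y1,x0,x1),o,f in(("top0",(155,260,120,215),"zA",7),("scene0",(225,330,295,405),"zS",7)):
    im=load(n)["img"][y0:y1,x0:x1]
    z=cv2.resize(im,None,fx=f,fy=f,interpolation=cv2.INTER_CUBIC)
    z=cv2.convertScaleAbs(z,alpha=1.5)
    for v in range((x0+9)//10*10,x1,10): cv2.putText(z,str(v),(int((v-x0+.5)*f)-8,10),0,.33,(255,255,255),1); cv2.line(z,(int((v-x0+.5)*f),12),(int((v-x0+.5)*f),2000),(255,255,255) if 0 else (160,120,120),1)
    for v in range((y0+9)//10*10,y1,10): cv2.putText(z,str(v),(0,int((v-y0+.5)*f)),0,.33,(255,255,255),1); cv2.line(z,(0,int((v-y0+.5)*f)),(2000,int((v-y0+.5)*f)),(160,120,120),1)
    cv2.imwrite(f"pics/{o}.png",z[:600]); print(z.shape)
```

```text
(735, 665, 3)
(735, 770, 3)
```

View pics/zA.png

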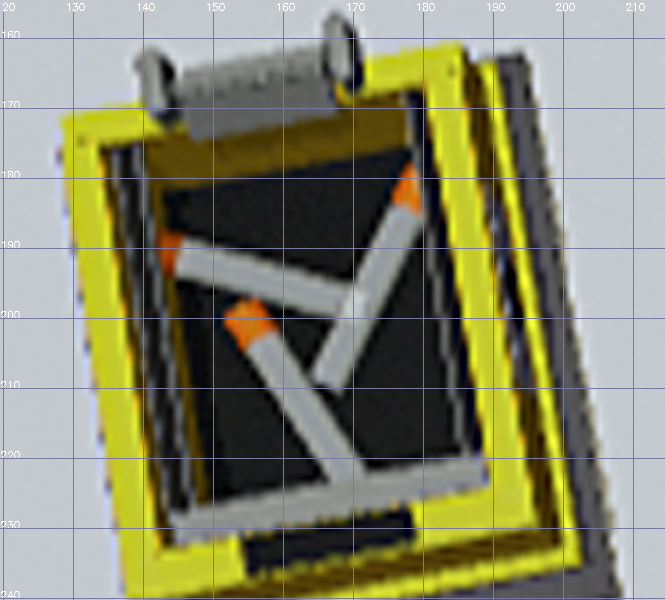

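View pics/zS.png

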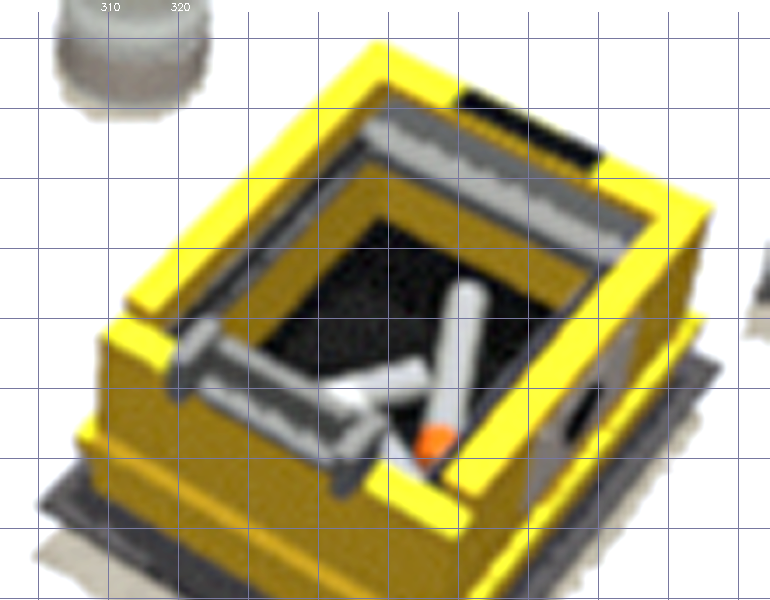

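```bash
cat > cont.py <<'E'
from h import *
def cross(line,thr,first):
    # subpixel crossings of 1d signal
    a=line-thr; i=np.where(np.sign(a[:-1])!=np.sign(a[1:]))[0]
    i=i[a[i+1]>0] if first=="up" else i[a[i+1]<=0]
    return i+a[i]/(a[i]-a[i+1])
def fit(P):
    vx,vy,x,y=cv2.fitLine(np.float32(P),cv2.DIST_HUBER,0,.01,.001).ravel(); return np.array([x,y]),np.array([vx,vy])
def inter(A,B):
    (p,d),(q,e)=A,B; t=np.linalg.solve(np.c_[d,-e],q-p); return p+d*t[0]
E
python3 - <<'E'
from cont import *
c=load("top0");s=c["img"][...,1].astype(float)-c["img"][...,0]
for r in (180,200,220): print(r,s[r,125:205].astype(int).tolist())
for x in (150,160,185): print(x,s[155:250,x].astype(int).tolist())
E
```

```text
180 [-3, -3, -6, -17, 80, 116, 109, 109, 111, 99, 36, 17, 4, -1, 0, -4, 29, 37, 34, 39, 44, 46, 45, 41, 38, 36, 32, 30, 22, 11, 9, 3, -5, -3, -3, -3, -1, -3, 1, 0, -3, -2, 0, 0, 1, -1, -1, 0, 0, 0, -1, -7, 38, 64, 37, 5, -9, 12, 118, 111, 106, 109, 115, 47, 25, 27, 63, 121, 83, -4, -5, -2, -2, 14, -3, -3, -2, -3, -2, -3]
200 [-3, -2, -3, -2, -2, -5, -17, 80, 113, 110, 107, 107, 114, 38, 16, 2, 1, 0, -1, 29, 26, -3, -2, -1, 0, -3, -7, 46, 64, 64, 63, 58, 55, 28, 4, -3, 0, 0, -1, 0, 1, 3, 3, 7, 1, 0, -1, 4, 4, 1, -2, 1, 1, 0, -2, 0, 0, 1, 1, -1, -11, 119, 111, 106, 106, 108, 101, 11, -6, 0, 122, 113, 27, -6, -1, -1, 6, -3, -3, -3]
220 [-3, -2, -3, -3, -3, -2, -2, -3, -5, -18, 81, 114, 107, 104, 105, 115, 41, 15, 0, 0, 0, -2, 27, 37, 0, -2, -1, 0, -1, 0, -1, 0, -1, 0, 0, -1, 1, 0, 0, -2, 5, 0, -3, -2, 1, 6, 3, 2, 1, -1, 0, 0, -1, -1, 0, 0, 0, 2, 1, 3, 2, 3, 0, -8, 61, 110, 107, 104, 106, 116, 36, 29, 27, 67, 118, 69, -4, -2, 0, -2]
150 [-3, -3, -3, -3, -3, -2, -3, -3, -2, 1, 3, 2, 3, 0, 3, 1, 2, 1, 0, 2, 35, 39, 41, 41, 43, 36, 7, -1, -1, 1, -1, 0, 1, -2, -1, 4, 2, -3, -3, 0, 5, -1, -1,
[... 253 characters left out ...]
, 2, 2, 0, 5, 36, 36, 37, 45, 45, 36, 14, -3, 0, -1, 0, -1, -3, -1, -1, -1, 0, 0, -1, 1, 2, 0, -2, -1, 0, 4, -2, -3, -1, 0, 3, 5, 4, 1, -3, -3, -3, -3, 1, 5, 4, 0, -1, -1, 0, -1, 0, -1, -2, 0, 0, 1, 2, 4, 4, 3, 7, 20, -2, 1, 0, -3, -9, 49, 76, 38, 37, 54, 94, 116, 93, -1, -5, 0, 0, 1, 0]
185 [-2, -2, -3, -3, -6, 14, 71, 114, 122, 113, 108, 114, 116, 116, 113, 109, 109, 108, 109, 107, 108, 106, 108, 106, 105, 106, 106, 107, 109, 107, 109, 110, 111, 113, 112, 113, 112, 118, 121, 120, 102, 65, 33, 11, -6, -11, -14, -11, -6, -6, -4, -3, 0, 0, 0, 0, 1, 1, 3, 3, 2, 1, 2, 0, -1, 2, 3, 3, 0, -8, 42, 117, 106, 104, 103, 106, 100, 68, 36, 37, 44, 83, 115, 91, -4, -6, -1, 0, -1, -1, -3, -3, -3, -3, -2]
```

```bash
cat >> cont.py <<'E'
def container(c,rows=range(180,222),verbose=True):
    s=c["img"][...,1].astype(float)-c["img"][...,0]
    L=[];Li=[];Ri=[];Ro=[];Fo=[];Fi=[]
    for r in rows:
        l=s[r]
        k=cross(l[120:145],55,"up")+120; L.append((k[0],r))
        k2=cross(l[120:150],60,"down")+120; Li.append((k2[0],r))
        # right rim: the wide (5-8 px) band
        u=cross(l[172:200],55,"up")+172; d=cross(l[172:205],75,"down")+172
        for a in u:
            b=d[d>a]
            if len(b) and 4<b[0]-a<9: Ri.append((a,r));Ro.append((b[0],r));break
    for x in list(range(143,153))+list(range(181,190)):
        l=s[:,x]; u=cross(l[218:250],55,"up")+218; d=cross(l[218:250],72,"down")+218
        for a in u:
            b=d[d>a]
            if len(b) and 4<b[0]-a<9:
                Fo.append((x,b[0])); Fi.append((x,a)) ;break
    W={}
    for n,P in dict(L=L,Li=Li,Ri=Ri,Ro=Ro,Fo=Fo,Fi=Fi).items():
        W[n]=fit(ray(c,P,0.104)[:,:2]*1000)
        res=ray(c,P,0.104)[:,:2]*1000-W[n][0]; nn=np.array([-W[n][1][1],W[n][1][0]])
        if verbose: print(n,len(P),W[n][0].round(1),"ang",np.degrees(np.arctan2(W[n][1][1],W[n][1][0])).round(2),"res",np.std(res@nn).round(2))
    return W
E
python3 - <<'E'
from cont import *
c=load("top0");W=container(c)
FL=inter(W["Fo"],W["L"]);FR=inter(W["Fo"],W["Ro"]);fl=inter(W["Fi"],W["Li"]);fr=inter(W["Fi"],W["Ri"])
print(FL,FR,np.linalg.norm(FL-FR),fl,fr,np.linalg.norm(fl-fr),"depth",(fl+fr-FL-FR)/2)
# cover corners
E
```

```text
L 42 [542.5 237.3] ang 9.76 res 0.19
Li 42 [557.1 228.3] ang 9.91 res 0.33
Ri 42 [561.3 131.3] ang 9.65 res 0.26
Ro 42 [554.5 119. ] ang 9.92 res 0.29
Fo 18 [483.8 167.9] ang -80.11 res 0.12
Fi 18 [497.8 168.1] ang -80.25 res 0.38
[473.76273 225.49123] [494.16687 108.42552] 118.83058 [489.4393  216.47476] [505.70093 121.85177] 96.01016 depth [13.605347  2.204895]
```

Run:
```python
from cont import *
c=load("scene0");t=load("top0")
print(proj(c,[[.47376,.22549,.104],[.49417,.10843,.104]]),"seen approx right corner/left corner: (396.2,254.5),(348.5,230.5)")
im=t["img"];hsv=cv2.cvtColor(im,cv2.COLOR_BGR2HSV)
s=im[...,2].astype(float)-im[...,1]
for r in (195,210,230):print(r,s[r,298:355].astype(int).tolist())
for x in (315,325,335):print(x,s[180:252,x].astype(int).tolist())
```

```text
[[396.50871095 254.17475132]
 [348.14299584 230.43172017]] seen approx right corner/left corner: (396.2,254.5),(348.5,230.5)
195 [-4, -4, -4, -4, -6, -16, 64, 109, 104, 103, 102, 103, 102, 102, 102, 102, 103, 103, 103, 111, 42, 0, 111, 119, 1, 64, 116, 49, -20, 112, 120, 13, 41, 110, 105, 103, 102, 102, 103, 102, 103, 104, 104, 104, 104, 114, 50, -12, -6, -5, -4, -4, -5, -4, -5, -4, -4]
210 [-5, -4, -5, -4, -4, -4, -8, -15, 100, 107, 102, 104, 102, 102, 103, 102, 102, 102, 102, 102, 102, 104, 106, 59, 106, 63, 20, 119, 105, 102, 102, 104, 88, 103, 103, 103, 101, 103, 100, 102, 103, 103, 102, 103, 103, 101, 105, 116, -2, -11, -4, -5, -4, -4, -4, -4, -4]
230 [-4, -3, -5, -4, -4, -4, -4, -4, -8, -16, 96, 107, 102, 102, 103, 101, 101, 102, 101, 101, 101, 101, 101, 101, 102, 101, 101, 102, 101, 102, 102, 102, 101, 101, 102, 102, 102, 102, 103, 102, 103, 102, 101, 101, 101, 102, 101, 101, 103, 112, 53, -12, -6, -4, -4, -4, -5]
315 [-4, -4, -4, -4, -4, -4, -5, -10, 4, 67, 110, 104, 102, 104, 103, 103, 102, 103, 103, 103, 101, 102, 103, 102, 102, 102, 103, 102, 103, 101, 102, 102, 102, 103, 
[... 158 characters left out ...]
4, -5, -5, -5, -4, -4]
325 [-4, -3, -5, -5, -4, -4, -9, 1, 64, 114, 104, 104, 87, 43, 42, 49, 70, 101, 118, 114, 109, 104, 103, 88, 85, 107, 109, 111, 115, 119, 119, 118, 104, 79, 63, 34, 14, 12, 19, 27, 33, 64, 96, 104, 101, 88, 85, 104, 101, 103, 102, 101, 102, 102, 102, 102, 101, 101, 102, 101, 101, 101, 101, 100, 101, 107, 74, 6, -9, -5, -4, -4]
335 [-4, -4, -4, -4, -4, -8, -8, 49, 113, 105, 104, 103, 103, 103, 103, 102, 102, 102, 102, 104, 103, 102, 103, 102, 103, 101, 102, 101, 101, 102, 103, 101, 102, 101, 102, 103, 101, 103, 101, 102, 100, 102, 102, 102, 101, 101, 102, 102, 101, 103, 102, 102, 101, 101, 101, 101, 101, 101, 102, 103, 102, 102, 100, 102, 108, 74, 8, -9, -6, -4, -5, -3]
```

Run:
```python
from cont import *
c=load("top0");im=c["img"];s=im[...,2].astype(float)-im[...,1]
T=c["world_to_cam"];print("cam at",(-T[:3,:3].T@T[:3,3]).round(3))
L=[];R=[];B=[];F=[];G=[]
for r in range(193,234): 
    k=cross(s[r,295:360],50,"up")+295;d=cross(s[r,295:360],50,"down")+295
    L.append((k[0],r));R.append((d[-1],r))
for x in range(309,339): B.append((x,cross(s[175:200,x],50,"up")[0]+175))
for x in range(321,338): F.append((x,cross(s[230:255,x],50,"down")[-1]+230))
W={n:fit(ray(c,P,z)[:,:2]*1000) for n,P,z in(("L",L,.005),("R",R,.005),("B",B,.005),("F",F,.003))}
for n,(p,d) in W.items():print(n,p.round(1),np.degrees(np.arctan2(d[1],d[0])).round(2))
bl=inter(W["B"],W["L"]);br=inter(W["B"],W["R"]);print(bl,br,np.linalg.norm(bl-br))
mid=(bl+br)/2; n=np.array([-(bl-br)[1],(bl-br)[0]])/np.linalg.norm(bl-br); n=n if n[0]<0 else -n
print("centre from rear",mid+60*n,"yaw",np.degrees(np.arctan2(-n[1],-n[0])))
tm=W["F"]; pt=inter(W["F"],(mid,n)); print("tongue mid",pt,"dist rear",np.linalg.norm(pt-mid))
```

```text
cam at [ 0.342 -0.06   1.165]
L [ 529.  -120.6] 3.93
R [ 534. -210.] 4.02
B [ 596.7 -168.2] -85.73
F [ 465.7 -172.3] -86.11
[ 592.79266 -116.22168] [ 599.442   -205.36096] 89.38694
centre from rear [ 536.28357 -165.25462] yaw 4.2660823
tongue mid [ 465.5359  -170.53206] dist rear 130.94423
```

```bash
python3 -m inch '{"jaw":[1,1,1,1,1],"translation":[[16,-37,0],[32,-74,0],[48,-111,0],[64,-148,0],[80,-185,0]],"twist":[[0,0,0.08],[0,0,0.16],[0,0,0.24],[0,0,0.32],[0,0,0.412]]}'
python3 -m inch '{"jaw":[1,1,1,1,1],"translation":[[16,-37,0],[32,-74,0],[48,-111,0],[64,-148,0],[80,-185,0]],"twist":[[0,0,0],[0,0,0],[0,0,0],[0,0,0],[0,0,0]]}'
python3 -m inch '{"jaw":[1,1,1,1,1],"translation":[[16,-37,0],[32,-74,0],[48,-111,0],[64,-148,0],[80,-185,0]],"twist":[[0,0,0],[0,0,0],[0,0,0],[0,0,0],[0,0,0]]}'
```

```text
time_s: 0.52
tool_pos: [0.289, 0.4021, 0.2309]
tcp_rot: [2.136, 2.304, -0.001]
contact_force: [0.9, 0.1, -0.5]
width: 0.0853
time_s: 0.93
tool_pos: [0.369, 0.2172, 0.2312]
tcp_rot: [2.14, 2.3, 0.0]
contact_force: [2.2, 0.1, -0.1]
width: 0.0854
time_s: 1.35
tool_pos: [0.4491, 0.032, 0.2313]
tcp_rot: [2.141, 2.299, 0.0]
contact_force: [0.8, 0.4, -0.0]
width: 0.0854
```

```bash
python3 -m inch '{"jaw":[1,1,1,1,1],"translation":[[16,-36,0],[32,-73,0],[49,-110,0],[66,-147,0],[82,-183,0]],"twist":[[0,0,0],[0,0,0],[0,0,0],[0,0,0],[0,0,0]]}'
python3 -m inch '{"jaw":[1,1,1,1,1],"translation":[[6,-14,-30],[6,-14,-65],[6,-14,-100],[6,-14,-130],[6,-14,-150]],"twist":[[0,0,0],[0,0,0],[0,0,0],[0,0,0],[0,0,0]]}'
python3 - <<'E'
from plant import arm
import cv2,numpy as np
print(arm.state()["tool_pos"])
for n in("scene","top"):
    c=arm.camera(n); np.savez(f"pics/{n}1.npz",**c)
    im=c["img"]; a=im[130:260,210:340] if n=="scene" else im[150:260,260:400]
    cv2.imwrite(f"pics/{n}1.png",cv2.resize(a,None,fx=4,fy=4,interpolation=cv2.INTER_CUBIC))
E
```

```text
time_s: 1.77
tool_pos: [0.5312, -0.1512, 0.231]
tcp_rot: [-2.141, -2.298, 0.0]
contact_force: [1.0, 0.9, -0.9]
width: 0.0856
time_s: 2.18
tool_pos: [0.535, -0.1626, 0.078]
tcp_rot: [-2.139, -2.296, 0.003]
contact_force: [-0.1, -0.4, -0.0]
width: 0.0851
[ 0.53498928 -0.16263442  0.07800461]
```

View pics/scene1.png

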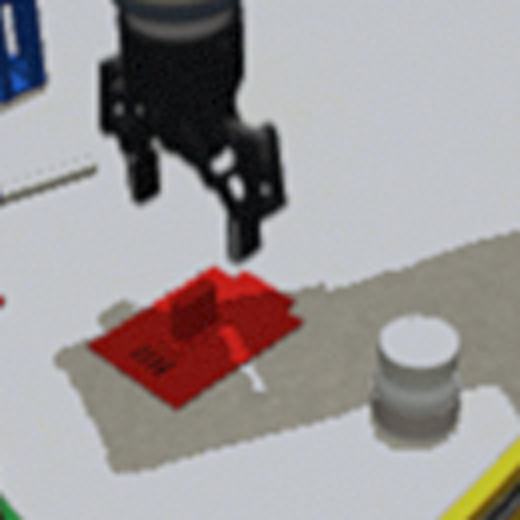

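View pics/top1.png

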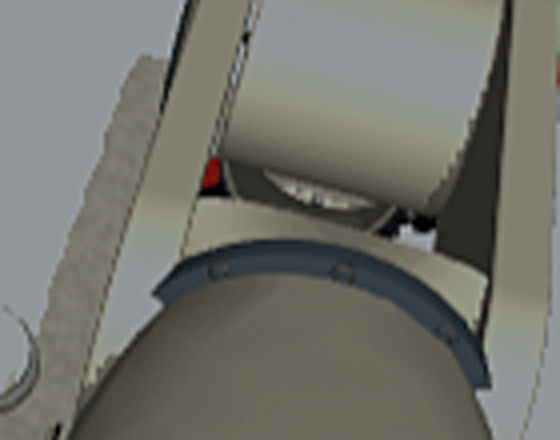

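```bash
python3 -m inch '{"jaw":[1,1,1,1,1],"translation":[[0,0,-25],[0,0,-50],[0,0,-65],[0,0,-70],[0,0,-71]],"twist":[[0,0,0],[0,0,0],[0,0,0],[0,0,0],[0,0,0]]}'
python3 - <<'E'
from plant import arm
import cv2,numpy as np
for n in("scene",):
    c=arm.camera(n); np.savez(f"pics/{n}2.npz",**c)
    im=c["img"]; a=im[130:260,210:340] if n=="scene" else im[150:260,260:400]
    cv2.imwrite(f"pics/{n}2.png",cv2.resize(a,None,fx=4,fy=4,interpolation=cv2.INTER_CUBIC))
E
```

```text
time_s: 2.7
tool_pos: [0.537, -0.1629, 0.0104]
tcp_rot: [-2.141, -2.299, 0.0]
contact_force: [-0.2, -0.4, 0.3]
width: 0.0856
```

View pics/scene2.png

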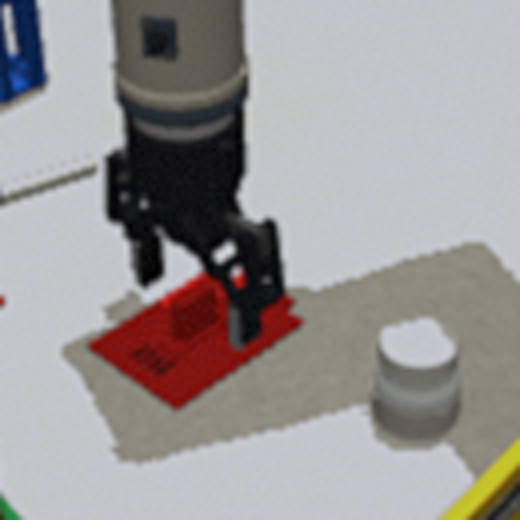

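```bash
python3 -m inch '{"jaw":[1,0,0,0,0],"translation":[[0,-2,0],[0,-2,0],[0,-2,0],[0,-2,0],[0,-2,0]],"twist":[[0,0,0],[0,0,0],[0,0,0],[0,0,0],[0,0,0]]}'
python3 -m inch '{"jaw":[0,0,0,0,0],"translation":[[0,0,0],[0,0,0],[0,0,0],[0,0,0],[0,0,0]],"twist":[[0,0,0],[0,0,0],[0,0,0],[0,0,0],[0,0,0]]}'
python3 -m inch '{"jaw":[0,0,0,0,0],"translation":[[0,0,0],[0,0,3],[0,0,10],[0,0,20],[0,0,40]],"twist":[[0,0,0],[0,0,0],[0,0,0],[0,0,0],[0,0,0]]}'
python3 - <<'E'
from plant import arm
import cv2,numpy as np
for n in("scene","top"):
    c=arm.camera(n); np.savez(f"pics/{n}3.npz",**c)
    im=c["img"]; a=im[130:260,210:340] if n=="scene" else im[150:260,260:400]
    cv2.imwrite(f"pics/{n}3.png",cv2.resize(a,None,fx=4,fy=4,interpolation=cv2.INTER_CUBIC))
E
```

```text
time_s: 3.17
tool_pos: [0.5372, -0.1651, 0.0108]
tcp_rot: [2.141, 2.298, 0.001]
contact_force: [0.4, -0.3, -0.2]
width: 0.0389
time_s: 3.58
tool_pos: [0.5371, -0.165, 0.0105]
tcp_rot: [2.141, 2.299, 0.0]
contact_force: [-0.7, 0.1, 4.9]
width: 0.0106
time_s: 4.0
tool_pos: [0.5355, -0.1645, 0.0497]
tcp_rot: [-2.139, -2.297, 0.002]
contact_force: [0.4, 0.4, -1.2]
width: 0.0111
```

View pics/scene3.png

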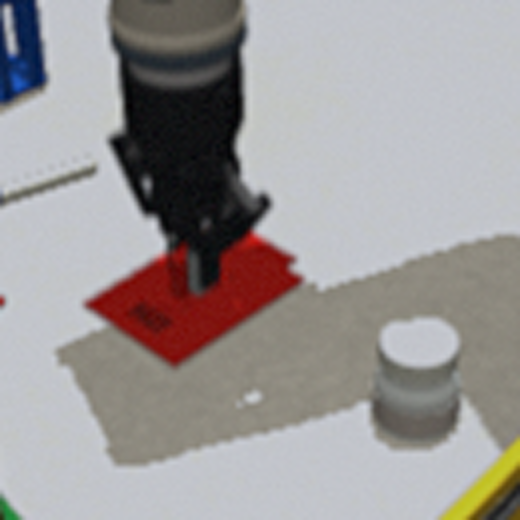

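```bash
python3 -m inch '{"jaw":[0,0,0,0,0],"translation":[[0,0,25],[0,0,55],[0,0,85],[0,0,115],[0,0,140]],"twist":[[0,0,0],[0,0,0],[0,0,0],[0,0,0],[0,0,0]]}'
python3 -m inch '{"jaw":[0,0,0,0,0],"translation":[[2,20,10],[4,55,10],[6,90,10],[8,125,10],[10,160,10]],"twist":[[0,0,0],[0,0,0.02],[0,0,0.04],[0,0,0.06],[0,0,0.08]]}'
python3 -m inch '{"jaw":[0,0,0,0,0],"translation":[[2,35,0],[4,75,0],[6,115,0],[8,150,0],[10,180,0]],"twist":[[0,0,0.02],[0,0,0.02],[0,0,0.02],[0,0,0.02],[0,0,0.02]]}'
python3 -m inch '{"jaw":[0,0,0,0,0],"translation":[[0,0,0],[0,0,0],[0,0,0],[0,0,0],[0,0,0]],"twist":[[0,0,0],[0,0,0],[0,0,0],[0,0,0],[0,0,0]]}'
python3 - <<'E'
from plant import arm
import cv2,numpy as np
for n in("scene","top"):
    c=arm.camera(n); np.savez(f"pics/{n}4.npz",**c)
    im=c["img"]; a=im[130:330,270:450] if n=="scene" else im[100:260,60:260]
    cv2.imwrite(f"pics/{n}4.png",cv2.resize(a,None,fx=3,fy=3,interpolation=cv2.INTER_CUBIC))
s=arm.state();print(s["tool_pos"],s["tcp_rot"],s["contact_force"])
E
```

```text
time_s: 4.52
tool_pos: [0.537, -0.165, 0.1924]
tcp_rot: [2.14, 2.298, 0.001]
contact_force: [0.4, -0.1, -1.3]
width: 0.0111
time_s: 4.93
tool_pos: [0.5465, -0.0036, 0.2005]
tcp_rot: [2.047, 2.383, 0.0]
contact_force: [0.7, 0.3, -0.5]
width: 0.0107
time_s: 5.35
tool_pos: [0.5565, 0.1775, 0.2003]
tcp_rot: [-2.022, -2.404, -0.001]
contact_force: [0.6, -0.7, -1.4]
width: 0.0109
time_s: 5.77
tool_pos: [0.5568, 0.1738, 0.2003]
tcp_rot: [2.025, 2.402, -0.001]
contact_force: [-0.9, -0.1, -1.0]
width: 0.0109
[0.55695169 0.17399988 0.20034738] [ 2.02508535e+00  2.40174509e+00 -1.23196260e-04] [-0.66930323 -0.59674461 -0.02696522]
```

View pics/scene4.png

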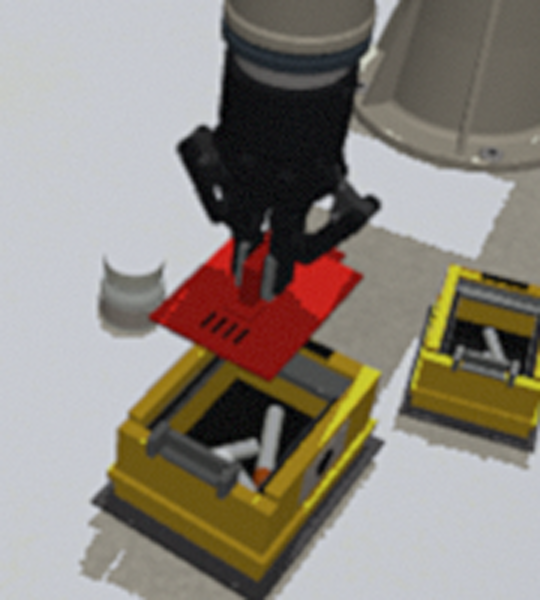

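View pics/top4.png

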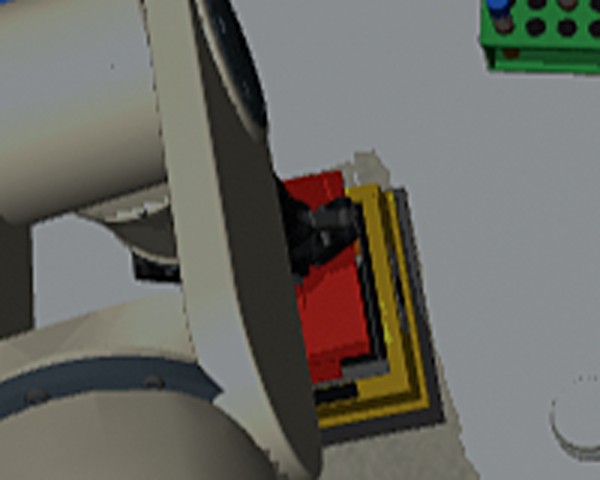

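Run:
```python
from h import *
c=load("scene4");t=load("top4")
a=np.radians(9.73);R=np.array([[np.cos(a),-np.sin(a)],[np.sin(a),np.cos(a)]])
o=np.array([.557,.174])
P=lambda x,y,z:np.r_[o+R@np.array([x,y])/1000,z]
top=.2003-.0105+.005
for n,q in (("rearL",(60,45)),("rearR",(60,-45)),("frontR",(-60,-45)),("frontL",(-60,45)),):
    print(n,"scene",proj(c,P(*q,top))[0].round(1),"top",proj(t,P(*q,top))[0].round(1))
for n,cc,b in(("scene4",c,(225,265,312,372)),("top4",t,(150,230,150,195))):
    y0,y1,x0,x1=b;im=cc["img"][y0:y1,x0:x1];f=10 if n[0]=="s" else 7
    z=cv2.convertScaleAbs(cv2.resize(im,None,fx=f,fy=f,interpolation=cv2.INTER_CUBIC),alpha=1.3)
    for v in range(x0,x1,5): cv2.line(z,(int((v-x0+.5)*f),0),(int((v-x0+.5)*f),2000),(160,120,120),1);cv2.putText(z,str(v),(int((v-x0+.5)*f),10),0,.33,(0,0,0),1)
    for v in range(y0,y1,5): cv2.line(z,(0,int((v-y0+.5)*f)),(2000,int((v-y0+.5)*f)),(160,120,120),1);cv2.putText(z,str(v),(0,int((v-y0+.5)*f)),0,.33,(0,0,0),1)
    cv2.imwrite(f"pics/z{n}.png",z)
```

```text
rearL scene [360.3 256.7] top [125.4 164.7]
rearR scene [319.4 235.4] top [172.5 155.9]
frontR scene [352.5 203.8] top [182.5 217. ]
frontL scene [391.8 221.7] top [134.5 226.3]
```

View pics/zscene4.png

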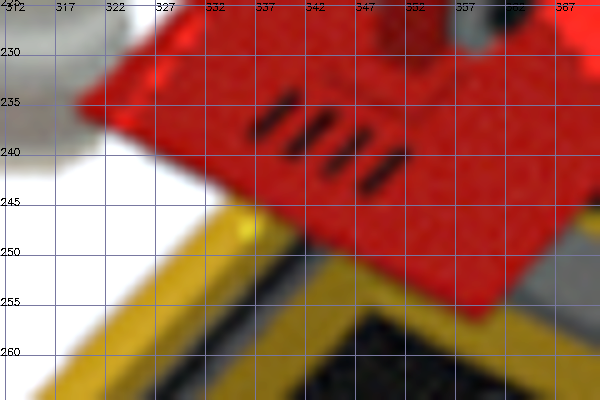

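View pics/ztop4.png

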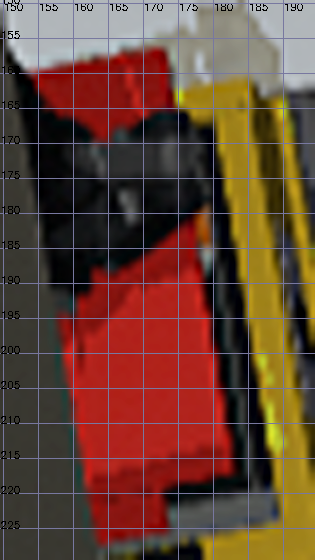

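```bash
cat > geo.py <<'E'
import numpy as np
from scipy.spatial.transform import Rotation as Ro
YAW=np.radians(9.8); C=np.array([557.8,179.6,20.]); Rz=Ro.from_euler('z',YAW).as_matrix()
H=10.5
R0=Ro.from_euler('z',YAW)*Ro.from_matrix(np.array([[0,1,0],[1,0,0],[0,0,-1.]]))  # tool x=cont y, tool z down
def tcp(x,z,deg,y=0,h=H):
    """tip bottom (x,z) in container frame, tilt deg -> TCP world mm, tool Rotation"""
    a=np.radians(deg);xc=np.array([np.cos(a),0,np.sin(a)]);zc=np.array([-np.sin(a),0,np.cos(a)])
    p=np.array([x,y,z])+72*xc+h*zc
    return C+Rz@p, Ro.from_euler('z',YAW)*Ro.from_euler('y',-a)*Ro.from_euler('z',-YAW)*R0
def now():
    from plant import arm
    s=arm.state(); return s["tool_pos"]*1000,Ro.from_rotvec(s["tcp_rot"]),s
def delta(x,z,deg,y=0,ref=None):
    p,R=tcp(x,z,deg,y); p0,Rn,_=now() if ref is None else (*tcp(*ref),0)
    return (p-p0).round(1),(R*Rn.inv()).as_rotvec().round(3)
def where(h=H):
    p,R,s=now(); M=R.as_matrix(); zt=-M[:,2]; yt=M[:,0]; 
    q=Rz.T@(p-C); zc=Rz.T@zt; yc=Rz.T@yt; yc=yc if yc[1]>0 else -yc; xc=np.cross(yc,zc)
    O=q-h*zc; tip=O-72*xc
    print("t %.2f O"%s["time_s"],O.round(1),"tip",tip.round(1),"tilt %.2f roll %.2f yaw %.2f"%(np.degrees(np.arcsin(xc[2])),np.degrees(np.arcsin(yc[2])),np.degrees(np.arctan2(xc[1],xc[0]))),"F_cont",(Rz.T@s["contact_force"]).round(2),"T",s["ft_torque"].round(2),"w",round(s["width"]*1000,1))
E
python3 - <<'E'
from geo import *
where()
print(delta(-54,92,16)); print(delta(-54,74,16,ref=(-54,92,16)))
E
```

```text
t 5.87 O [ -1.8  -5.4 169.8] tip [-73.8  -5.3 169.8] tilt -0.00 roll -0.00 yaw -0.07 F_cont [-0.76 -0.47 -0.03] T [-0.01 -0.03  0.04] w 11.4
(array([ 13. ,   7.7, -58.4]), array([ 0.047, -0.275,  0.001]))
(array([  0.,   0., -18.]), array([0., 0., 0.]))
```

```bash
python3 -m inch '{"jaw":[0,0,0,0,0],"translation":[[3,2,0],[6,4,-5],[9,6,-15],[11,7,-25],[13,7.7,-35]],"twist":[[0.01,-0.05,0],[0.02,-0.11,0],[0.029,-0.17,0],[0.039,-0.23,0],[0.047,-0.275,0.001]]}'
python3 -m inch '{"jaw":[0,0,0,0,0],"translation":[[0,0,-10],[0,0,-20],[0,0,-23.4],[0,0,-23.4],[0,0,-23.4]],"twist":[[0,0,0],[0,0,0],[0,0,0],[0,0,0],[0,0,0]]}'
python3 - <<'E'
from geo import *
where()
print(delta(-54,74,16))
from plant import arm
import cv2
for n in("scene","top"):
    c=arm.camera(n); np.savez(f"pics/{n}5.npz",**c)
    im=c["img"]; a=im[160:330,280:440] if n=="scene" else im[130:260,100:230]
    cv2.imwrite(f"pics/{n}5.png",cv2.resize(a,None,fx=4 if n=="top" else 3.5,fy=4 if n=="top" else 3.5,interpolation=cv2.INTER_CUBIC))
E
```

```text
time_s: 6.28
tool_pos: [0.5697, 0.1821, 0.1653]
tcp_rot: [1.895, 2.251, 0.319]
contact_force: [-0.6, -0.2, -1.0]
width: 0.0114
time_s: 6.7
tool_pos: [0.5706, 0.1827, 0.1419]
tcp_rot: [1.896, 2.254, 0.315]
contact_force: [1.0, -0.6, -0.4]
width: 0.0113
t 6.70 O [ 16.    0.9 111.8] tip [-53.2   0.9  92. ] tilt 15.96 roll -0.04 yaw 0.05 F_cont [ 0.89 -0.79 -0.35] T [0.   0.16 0.06] w 11.3
(array([ -0.6,  -1.1, -18. ]), array([ 0.001, -0.001, -0.001]))
```

View pics/scene5.png

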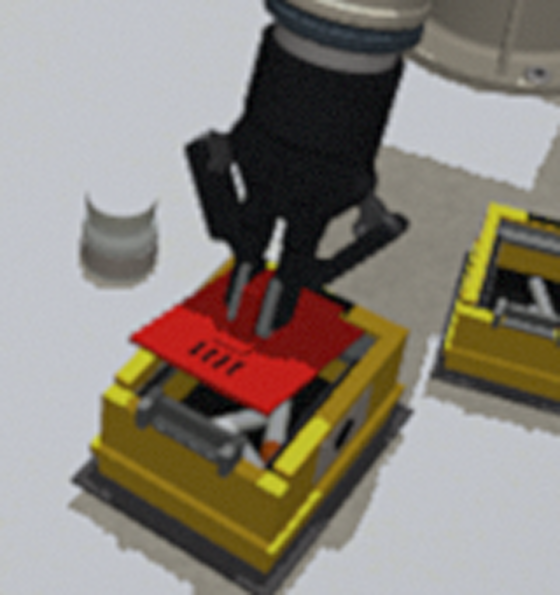

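View pics/top5.png

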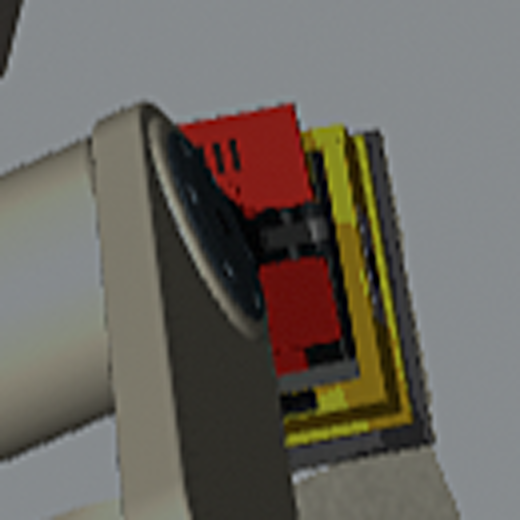

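```bash
python3 -m inch '{"jaw":[0,0,0,0,0],"translation":[[-0.3,-0.5,-5],[-0.6,-1.1,-10],[-0.6,-1.1,-15],[-0.6,-1.1,-18],[-0.6,-1.1,-18]],"twist":[[0,0,0],[0,0,0],[0,0,0],[0,0,0],[0,0,0]]}'
cat >> geo.py <<'E'
def cov2world(pts,h=H):
    p,R,s=now(); M=R.as_matrix(); z=-M[:,2];y=M[:,0]; y=y if (Rz.T@y)[1]>0 else -y; x=np.cross(y,z)
    return (p+np.atleast_2d(pts)@np.array([x,y,z])-h*z)/1000
E
python3 - <<'E'
from geo import *
from h import *
where()
from plant import arm
for n,b,f in(("scene",(220,290,305,400),7),("top",(150,240,140,215),6)):
    c=arm.camera(n); np.savez(f"pics/{n}6.npz",**c)
    y0,y1,x0,x1=b;im=c["img"][y0:y1,x0:x1]
    z=cv2.convertScaleAbs(cv2.resize(im,None,fx=f,fy=f,interpolation=cv2.INTER_CUBIC),alpha=1.5)
    for q in proj(c,cov2world([[60,45,5],[60,-45,5],[-60,-45,5],[-60,45,5],[-60,-25,4],[-72,-25,4]])):
        u=((q-[x0,y0]+.5)*f).astype(int); cv2.circle(z,tuple(int(k) for k in u),4,(255,0,255),1)
    Pc=np.array([[-75,60,84],[-75,-60,84],[-61,-48,84],[-61,48,84],[64,-48,84],[64,48,84],[64,-60,76],[64,60,76]])
    for q in proj(c,(C+Pc@Rz.T)/1000):
        u=((q-[x0,y0]+.5)*f).astype(int); cv2.circle(z,tuple(int(k) for k in u),4,(0,255,0),1)
    cv2.imwrite(f"pics/{n}6.png",z)
E
```

```text
time_s: 7.22
tool_pos: [0.5687, 0.1814, 0.1228]
tcp_rot: [1.896, 2.255, 0.314]
contact_force: [-0.8, 0.3, -1.1]
width: 0.011
t 7.22 O [13.9 -0.1 92.7] tip [-55.3  -0.2  73. ] tilt 15.89 roll -0.05 yaw 0.07 F_cont [-0.76  0.46 -1.1 ] T [-0.05  0.15  0.07] w 11.0
```

View pics/scene6.png

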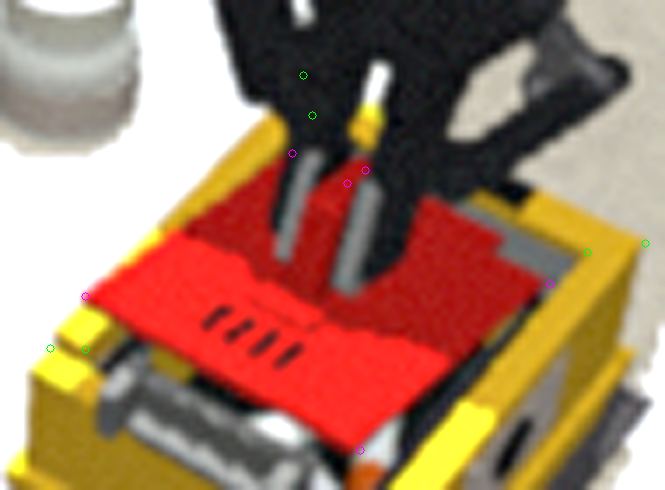

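View pics/top6.png

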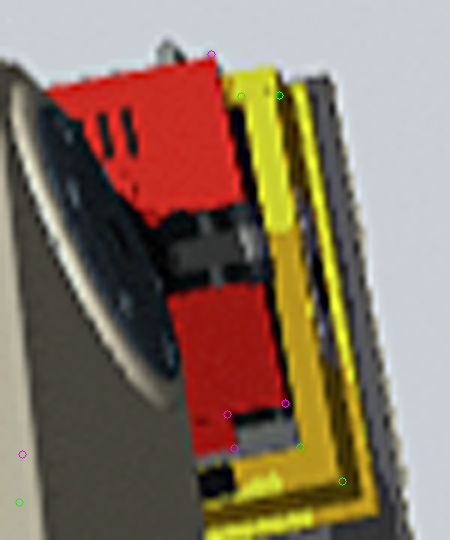

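```bash
python3 -m inch '{"jaw":[0,0,0,0,0],"translation":[[0,0,-0.5],[0,0,-1],[0,0,-1.5],[0,0,-2],[0,0,-2]],"twist":[[0,0,0],[0,0,0],[0,0,0],[0,0,0],[0,0,0]]}' >/dev/null
python3 -c "from geo import *; where()"
python3 -m inch '{"jaw":[0,0,0,0,0],"translation":[[0,0,-0.4],[0,0,-0.8],[0,0,-1],[0,0,-1],[0,0,-1]],"twist":[[0,0,0],[0,0,0],[0,0,0],[0,0,0],[0,0,0]]}' >/dev/null
python3 -c "from geo import *; where()"
```

```text
t 7.73 O [14.6  0.1 91.8] tip [-54.6  -0.   72. ] tilt 15.99 roll -0.04 yaw 0.07 F_cont [ 0.06  0.41 -1.44] T [0.05 0.15 0.  ] w 11.1
t 8.15 O [14.6  0.1 90.8] tip [-54.7  -0.   70.9] tilt 15.98 roll -0.04 yaw 0.07 F_cont [ 1.1  -0.18 -0.94] T [ 0.03  0.2  -0.03] w 11.2
```

```bash
python3 -m inch '{"jaw":[0,0,0,0,0],"translation":[[0,0,-0.4],[0,0,-0.8],[0,0,-1],[0,0,-1],[0,0,-1]],"twist":[[0,0,0],[0,0,0],[0,0,0],[0,0,0],[0,0,0]]}' >/dev/null
python3 -c "from geo import *; where()"
python3 -m inch '{"jaw":[0,0,0,0,0],"translation":[[0,0,-0.4],[0,0,-0.8],[0,0,-1],[0,0,-1],[0,0,-1]],"twist":[[0,0,0],[0,0,0],[0,0,0],[0,0,0],[0,0,0]]}' >/dev/null
python3 -c "from geo import *; where()"
```

```text
t 8.57 O [14.6  0.1 89.8] tip [-54.6  -0.   69.9] tilt 15.98 roll -0.04 yaw 0.08 F_cont [-0.32 -0.04 -1.59] T [-0.07  0.21 -0.01] w 11.0
t 8.98 O [14.6  0.1 88.7] tip [-54.7  -0.   68.9] tilt 15.98 roll -0.04 yaw 0.07 F_cont [ 0.01 -0.55 -0.27] T [-0.05  0.17 -0.03] w 11.0
```

```bash
python3 -m inch '{"jaw":[0,0,0,0,0],"translation":[[0,0,-0.3],[0,0,-0.6],[0,0,-0.8],[0,0,-0.8],[0,0,-0.8]],"twist":[[0,0,0],[0,0,0],[0,0,0],[0,0,0],[0,0,0]]}' >/dev/null
python3 -c "from geo import *; where()"
python3 -m inch '{"jaw":[0,0,0,0,0],"translation":[[0,0,-0.3],[0,0,-0.6],[0,0,-0.8],[0,0,-0.8],[0,0,-0.8]],"twist":[[0,0,0],[0,0,0],[0,0,0],[0,0,0],[0,0,0]]}' >/dev/null
python3 -c "from geo import *; where()"
```

```text
t 9.40 O [14.6  0.1 88. ] tip [-54.6  -0.   68.2] tilt 15.99 roll -0.04 yaw 0.07 F_cont [ 0.04 -0.01 -0.42] T [-0.02  0.14 -0.03] w 11.2
t 9.82 O [14.6  0.1 87.2] tip [-54.7  -0.   67.3] tilt 15.98 roll -0.04 yaw 0.08 F_cont [-0.8  -0.02 -1.15] T [-0.03  0.16 -0.05] w 11.0
```

```bash
python3 -m inch '{"jaw":[0,0,0,0,0],"translation":[[0,0,-0.3],[0,0,-0.6],[0,0,-0.8],[0,0,-0.8],[0,0,-0.8]],"twist":[[0,0,0],[0,0,0],[0,0,0],[0,0,0],[0,0,0]]}' >/dev/null
python3 -c "from geo import *; where()"
python3 -m inch '{"jaw":[0,0,0,0,0],"translation":[[0,0,-0.3],[0,0,-0.6],[0,0,-0.8],[0,0,-0.8],[0,0,-0.8]],"twist":[[0,0,0],[0,0,0],[0,0,0],[0,0,0],[0,0,0]]}' >/dev/null
python3 -c "from geo import *; where()"
```

```text
t 10.23 O [14.8  0.1 86.6] tip [-54.4  -0.   66.8] tilt 16.01 roll -0.04 yaw 0.07 F_cont [0.6  0.19 3.25] T [-0.12  0.28  0.01] w 10.8
t 10.65 O [15.   0.1 86.3] tip [-54.2   0.   66.4] tilt 16.04 roll -0.03 yaw 0.07 F_cont [-1.1   0.47  7.84] T [-0.15  0.64  0.05] w 11.4
```

```bash
python3 -m inch '{"jaw":[0,0,0,0,0],"translation":[[0,0,1],[0,0,1.8],[-2,-0.3,1.8],[-4,-0.7,1.8],[-6,-1,1.8]],"twist":[[0,0,0],[0,0,0],[0,0,0],[0,0,0],[0,0,0]]}' >/dev/null
python3 -c "from geo import *; where()"
python3 -m inch '{"jaw":[0,0,0,0,0],"translation":[[-2,-0.3,0],[-3.5,-0.6,0],[-5,-0.9,0],[-6,-1,0],[-6,-1,0]],"twist":[[0,0,0],[0,0,0],[0,0,0],[0,0,0],[0,0,0]]}' >/dev/null
python3 -c "from geo import *; where()"
```

```text
t 11.07 O [ 7.9  0.1 87. ] tip [-61.3  -0.   67.2] tilt 15.95 roll -0.04 yaw 0.07 F_cont [-0.7  -0.72 -1.58] T [-0.04  0.17 -0.  ] w 11.1
t 11.48 O [ 2.2  0.1 87.4] tip [-67.    0.1  67.6] tilt 15.98 roll -0.04 yaw 0.08 F_cont [-0.17  0.39 -1.47] T [-0.02  0.1  -0.02] w 11.3
```

```bash
python3 -m inch '{"jaw":[0,0,0,0,0],"translation":[[-1,-0.2,0],[-2,-0.3,0],[-2.5,-0.4,0],[-2.5,-0.4,0],[-2.5,-0.4,0]],"twist":[[0,0,0],[0,0,0],[0,0,0],[0,0,0],[0,0,0]]}' >/dev/null
python3 -c "from geo import *; where()"
python3 -m inch '{"jaw":[0,0,0,0,0],"translation":[[-0.4,-0.1,0],[-0.8,-0.1,0],[-1.2,-0.2,0],[-1.2,-0.2,0],[-1.2,-0.2,0]],"twist":[[0,0,0],[0,0,0],[0,0,0],[0,0,0],[0,0,0]]}' >/dev/null
python3 -c "from geo import *; where()"
```

```text
t 11.90 O [-0.1  0.2 87.4] tip [-69.3   0.1  67.6] tilt 15.99 roll -0.04 yaw 0.07 F_cont [-0.14  0.01 -0.3 ] T [-0.07  0.18  0.04] w 11.4
t 12.32 O [-0.7  0.2 87.7] tip [-69.8   0.1  67.8] tilt 16.06 roll -0.03 yaw 0.08 F_cont [ 3.65 -0.95 -0.57] T [-0.02 -0.59  0.  ] w 11.3
```

Run:
```python
from geo import *
where()
for d in (14.5,13,11.5,10,8.5,8,7.5,7,6.5,6): print(d,*delta(-69.1,67.5,d,ref=None if d>8.3 else (-69.1,67.5,8.5)))
```

```text
t 12.32 O [-0.7  0.2 87.7] tip [-69.8   0.1  67.8] tilt 16.06 roll -0.03 yaw 0.08 F_cont [ 3.65 -0.95 -0.57] T [-0.02 -0.59  0.  ] w 11.3
14.5 [ 1.6  0.  -2.1] [-0.004  0.027 -0.001]
13 [ 2.3  0.2 -3.9] [-0.009  0.053 -0.001]
11.5 [ 2.9  0.3 -5.7] [-0.013  0.079 -0.001]
10 [ 3.5  0.4 -7.5] [-0.018  0.104 -0.001]
8.5 [ 4.1  0.5 -9.3] [-0.022  0.13  -0.001]
8 [ 0.2  0.  -0.6] [-0.001  0.009 -0.   ]
7.5 [ 0.4  0.1 -1.2] [-0.003  0.017  0.   ]
7 [ 0.5  0.1 -1.8] [-0.004  0.026 -0.   ]
6.5 [ 0.7  0.1 -2.4] [-0.006  0.034  0.   ]
6 [ 0.8  0.1 -3.1] [-0.007  0.043  0.   ]
```

```bash
python3 -m inch '{"jaw":[0,0,0,0,0],"translation":[[2.1,0.1,-1.9],[2.8,0.2,-3.7],[3.4,0.3,-5.5],[4,0.4,-7.3],[4.6,0.5,-9.1]],"twist":[[-0.004,0.027,0],[-0.009,0.053,0],[-0.013,0.079,0],[-0.018,0.104,0],[-0.022,0.13,0]]}' >/dev/null
python3 - <<'E'
from geo import *
where()
from plant import arm
import cv2
c=arm.camera("scene"); np.savez("pics/scene7.npz",**c)
cv2.imwrite("pics/scene7.png",cv2.convertScaleAbs(cv2.resize(c["img"][220:300,300:405],None,fx=7,fy=7,interpolation=cv2.INTER_CUBIC),alpha=1.4))
where()
E
```

```text
t 12.73 O [ 1.2 -0.1 77.7] tip [-70.   -0.2  67.3] tilt 8.28 roll -0.01 yaw 0.06 F_cont [ 0.37  0.33 -0.8 ] T [-0.04  0.09  0.01] w 11.0
t 12.78 O [ 2.1 -0.  77.6] tip [-69.2  -0.1  67.3] tilt 8.24 roll 0.00 yaw 0.06 F_cont [ 2.41  0.17 -0.4 ] T [0.   0.06 0.  ] w 11.6
```

View pics/scene7.png

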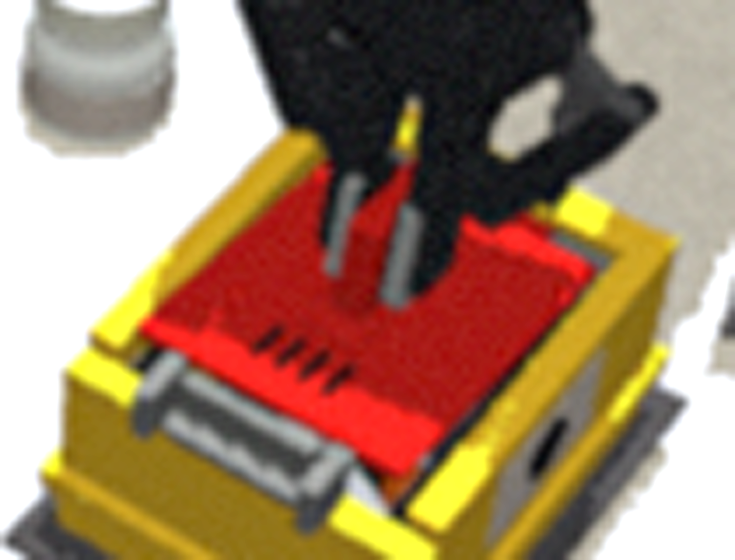

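```bash
python3 -m inch '{"jaw":[0,0,0,0,0],"translation":[[0.2,0,-0.6],[0.4,0.1,-1.2],[0.5,0.1,-1.8],[0.6,0.1,-2.2],[0.6,0.1,-2.2]],"twist":[[-0.001,0.009,0],[-0.003,0.017,0],[-0.004,0.026,0],[-0.005,0.031,0],[-0.005,0.031,0]]}' >/dev/null
python3 -c "from geo import *; where()"
```

```text
t 13.20 O [ 2.  -0.1 75.8] tip [-69.5  -0.2  67.5] tilt 6.60 roll 0.02 yaw 0.06 F_cont [-1.7   0.21  1.93] T [ 0.02  0.29 -0.01] w 10.9
```

```bash
python3 -m inch '{"jaw":[0.3,0.4,0.4,0.4,0.4],"translation":[[0,0,0],[0,0,0],[0,0,0],[0,0,0],[0,0,0]],"twist":[[0,0,0],[0,0,0],[0,0,0],[0,0,0],[0,0,0]]}'
python3 - <<'E'
from geo import *
where()
from plant import arm
import cv2
c=arm.camera("scene"); np.savez("pics/scene8.npz",**c)
cv2.imwrite("pics/scene8.png",cv2.convertScaleAbs(cv2.resize(c["img"][220:300,300:405],None,fx=7,fy=7,interpolation=cv2.INTER_CUBIC),alpha=1.4))
E
```

```text
time_s: 13.62
tool_pos: [0.5588, 0.1797, 0.1062]
tcp_rot: [1.972, 2.345, 0.136]
contact_force: [0.2, 0.5, 0.3]
width: 0.0342
t 13.62 O [ 2.2 -0.1 75.8] tip [-69.3  -0.2  67.5] tilt 6.64 roll 0.02 yaw 0.06 F_cont [0.29 0.48 0.26] T [ 0.02  0.1  -0.  ] w 34.2
```

View pics/scene8.png

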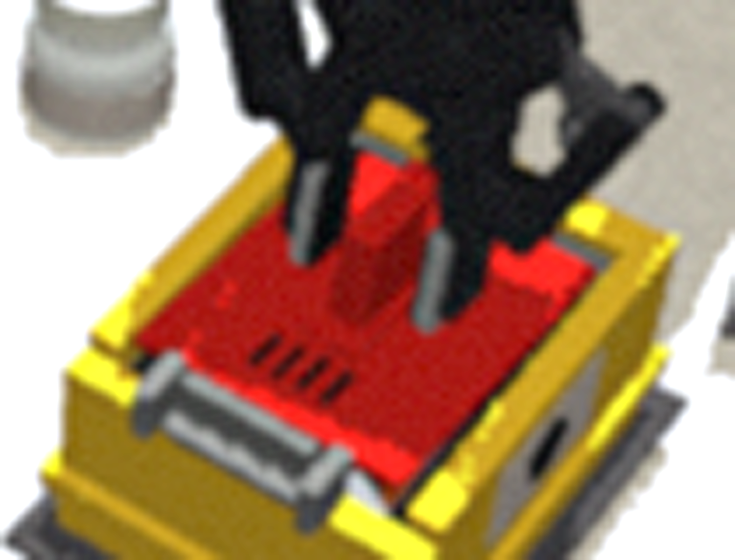

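```bash
python3 -m inch '{"jaw":[0.4,0.4,0.4,0.4,0.4],"translation":[[0,0,8],[0,0,20],[0,0,32],[0,0,44],[0,0,50]],"twist":[[0,0,0],[0,0,0],[0,0,0],[0,0,0],[0,0,0]]}'
python3 -m inch '{"jaw":[0,0,0,0,0],"translation":[[8,1.4,0],[16,2.8,0],[24,4.2,0],[32,5.6,0],[40.4,7,0]],"twist":[[-0.004,0.022,0],[-0.008,0.045,0],[-0.012,0.07,0],[-0.016,0.095,0],[-0.0197,0.114,0]]}'
python3 -m inch '{"jaw":[0,0,0,0,0],"translation":[[0,0,0],[0,0,-10],[0,0,-20],[0,0,-30],[0,0,-38]],"twist":[[0,0,0],[0,0,0],[0,0,0],[0,0,0],[0,0,0]]}'
cat >> geo.py <<'E'
def tw():
    p,R,s=now(); print("t %.2f TCP_c"%s["time_s"],(Rz.T@(p-C)).round(2),"tz",(-Rz.T@R.as_matrix()[:,2]).round(3),"F",(Rz.T@s["contact_force"]).round(2),"w",round(s["width"]*1e3,1))
E
python3 - <<'E'
from geo import *
tw()
from plant import arm
import cv2
c=arm.camera("scene"); np.savez("pics/scene9.npz",**c)
cv2.imwrite("pics/scene9.png",cv2.convertScaleAbs(cv2.resize(c["img"][220:300,300:405],None,fx=7,fy=7,interpolation=cv2.INTER_CUBIC),alpha=1.4))
E
```

```text
time_s: 14.08
tool_pos: [0.5599, 0.1801, 0.159]
tcp_rot: [1.971, 2.344, 0.14]
contact_force: [1.1, 0.1, -0.5]
width: 0.034
time_s: 14.5
tool_pos: [0.5999, 0.1868, 0.1572]
tcp_rot: [-2.022, -2.404, -0.0]
contact_force: [1.0, -0.6, 0.1]
width: 0.0004
time_s: 14.92
tool_pos: [0.5978, 0.1863, 0.1165]
tcp_rot: [-2.021, -2.403, 0.002]
contact_force: [-0.1, 0.1, -0.3]
width: 0.0
t 14.92 TCP_c [40.56 -0.18 96.47] tz [ 0.002 -0.     1.   ] F [-0.11  0.07 -0.33] w 0.0
```

View pics/scene9.png

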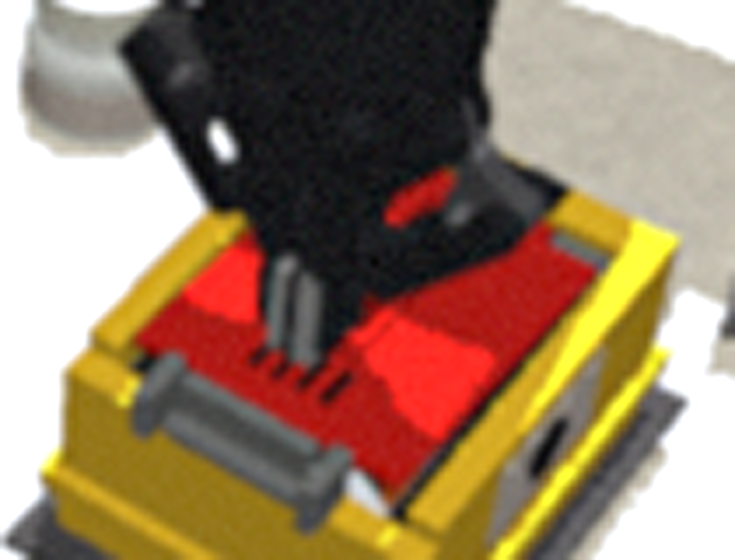

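```bash
python3 -m inch '{"jaw":[0,0,0,0,0],"translation":[[0,0,-4],[0,0,-7],[0,0,-9],[0,0,-10],[0,0,-10]],"twist":[[0,0,0],[0,0,0],[0,0,0],[0,0,0],[0,0,0]]}' >/dev/null
python3 -c "from geo import *; tw()"
python3 -m inch '{"jaw":[0,0,0,0,0],"translation":[[0,0,-0.5],[0,0,-1],[0,0,-1.5],[0,0,-2],[0,0,-2]],"twist":[[0,0,0],[0,0,0],[0,0,0],[0,0,0],[0,0,0]]}' >/dev/null
python3 -c "from geo import *; tw()"
```

```text
t 15.38 TCP_c [42.04 -0.09 88.16] tz [-0. -0.  1.] F [ 0.87 -0.6  -0.  ] w -0.1
t 15.80 TCP_c [ 4.216e+01 -8.000e-02  8.637e+01] tz [-0. -0.  1.] F [-0.51 -0.58  2.45] w -0.0
```

```bash
for i in 1 ; do python3 -m inch '{"jaw":[0,0,0,0,0],"translation":[[0,0,-0.3],[0,0,-0.6],[0,0,-0.9],[0,0,-1.2],[0,0,-1.2]],"twist":[[0,0,0],[0,0,0],[0,0,0],[0,0,0],[0,0,0]]}' >/dev/null; done
python3 -c "from geo import *; tw()"
python3 -m inch '{"jaw":[0,0,0,0,0],"translation":[[0,0,-0.3],[0,0,-0.6],[0,0,-0.9],[0,0,-1.2],[0,0,-1.2]],"twist":[[0,0,0],[0,0,0],[0,0,0],[0,0,0],[0,0,0]]}' >/dev/null
python3 -c "from geo import *; tw()"
```

```text
t 16.22 TCP_c [ 4.231e+01 -4.000e-02  8.520e+01] tz [-0.001 -0.001  1.   ] F [-0.74  0.06  4.25] w 0.2
t 16.63 TCP_c [ 4.243e+01 -5.000e-02  8.407e+01] tz [-0.001 -0.001  1.   ] F [ 1.01 -0.83  6.66] w -0.1
```

```bash
python3 -m inch '{"jaw":[0,0,0,0,0],"translation":[[0,0,-0.3],[0,0,-0.6],[0,0,-0.9],[0,0,-1.2],[0,0,-1.5]],"twist":[[0,0,0],[0,0,0],[0,0,0],[0,0,0],[0,0,0]]}' >/dev/null
python3 -c "from geo import *; tw()"
python3 -m inch '{"jaw":[0,0,0,0,0],"translation":[[0,0,-0.3],[0,0,-0.6],[0,0,-0.9],[0,0,-1.2],[0,0,-1.5]],"twist":[[0,0,0],[0,0,0],[0,0,0],[0,0,0],[0,0,0]]}' >/dev/null
python3 -c "from geo import *; tw()"
python3 -m inch '{"jaw":[0,0,0,0,0],"translation":[[0,0,-0.3],[0,0,-0.6],[0,0,-0.9],[0,0,-1.2],[0,0,-1.5]],"twist":[[0,0,0],[0,0,0],[0,0,0],[0,0,0],[0,0,0]]}' >/dev/null
python3 -c "from geo import *; tw()"
```

```text
t 17.05 TCP_c [41.99 -0.12 82.08] tz [ 0. -0.  1.] F [1.08 0.27 1.24] w 0.1
t 17.47 TCP_c [42.1  -0.11 80.8 ] tz [-0. -0.  1.] F [ 1.69 -0.45  1.71] w -0.3
t 17.88 TCP_c [41.46 -0.14 78.92] tz [ 0.001 -0.     1.   ] F [ 0.11 -0.23 -0.45] w 0.1
```

```bash
python3 -m inch '{"jaw":[0,0,0,0,0],"translation":[[0,0,-0.3],[0,0,-0.6],[0,0,-0.9],[0,0,-1.2],[0,0,-1.5]],"twist":[[0,0,0],[0,0,0],[0,0,0],[0,0,0],[0,0,0]]}' >/dev/null
python3 -c "from geo import *; tw()"
python3 -m inch '{"jaw":[0,0,0,0,0],"translation":[[0,0,-0.3],[0,0,-0.6],[0,0,-0.9],[0,0,-1],[0,0,-1]],"twist":[[0,0,0],[0,0,0],[0,0,0],[0,0,0],[0,0,0]]}' >/dev/null
python3 -c "from geo import *; tw()"
python3 - <<'E'
from geo import *
from plant import arm
import cv2
c=arm.camera("scene"); np.savez("pics/scene10.npz",**c)
cv2.imwrite("pics/scene10.png",cv2.convertScaleAbs(cv2.resize(c["img"][220:300,300:405],None,fx=7,fy=7,interpolation=cv2.INTER_CUBIC),alpha=1.4))
E
```

```text
t 18.30 TCP_c [41.92 -0.08 77.68] tz [ 0. -0.  1.] F [-0.09 -0.62 -1.08] w 0.6
t 18.72 TCP_c [41.99 -0.11 76.76] tz [-0. -0.  1.] F [ 0.19  0.4  -0.36] w 0.1
```

View pics/scene10.png

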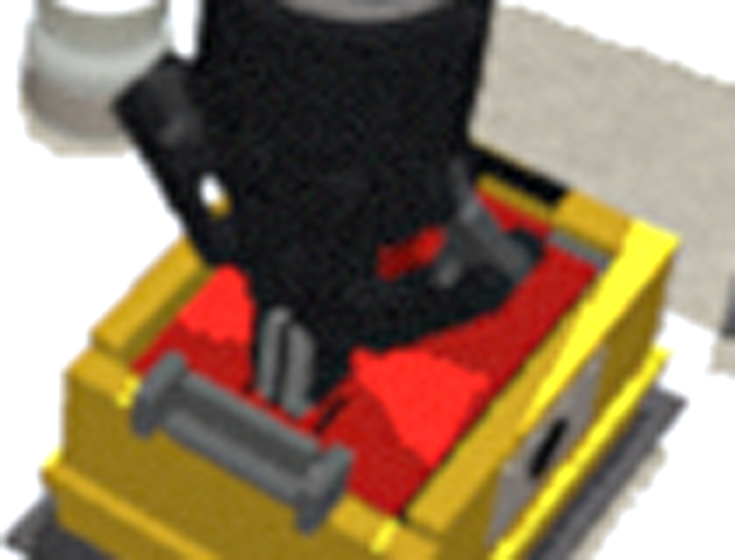

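```bash
python3 -m inch '{"jaw":[0,0,0,0,0],"translation":[[0,0,-0.3],[0,0,-0.6],[0,0,-0.9],[0,0,-1],[0,0,-1]],"twist":[[0,0,0],[0,0,0],[0,0,0],[0,0,0],[0,0,0]]}' >/dev/null
python3 -c "from geo import *; tw()"
python3 -m inch '{"jaw":[0,0,0,0,0],"translation":[[0,0,-0.3],[0,0,-0.6],[0,0,-0.9],[0,0,-1],[0,0,-1]],"twist":[[0,0,0],[0,0,0],[0,0,0],[0,0,0],[0,0,0]]}' >/dev/null
python3 -c "from geo import *; tw()"
```

```text
t 19.18 TCP_c [41.94 -0.11 75.72] tz [ 0. -0.  1.] F [-0.14 -0.28  0.13] w -0.1
t 19.60 TCP_c [ 4.205e+01 -6.000e-02  7.500e+01] tz [-0. -0.  1.] F [-1.71 -0.92  3.07] w -0.3
```

```bash
python3 -m inch '{"jaw":[0,0,0,0,0],"translation":[[0,0,-0.2],[0,0,-0.4],[0,0,-0.5],[0,0,-0.5],[0,0,-0.5]],"twist":[[0,0,0],[0,0,0],[0,0,0],[0,0,0],[0,0,0]]}' >/dev/null
python3 -c "from geo import *; tw()"
python3 -m inch '{"jaw":[0,0,0,0,0],"translation":[[0,0,-0.2],[0,0,-0.3],[0,0,-0.3],[0,0,-0.3],[0,0,-0.3]],"twist":[[0,0,0],[0,0,0],[0,0,0],[0,0,0],[0,0,0]]}' >/dev/null
python3 -c "from geo import *; tw()"
```

```text
t 20.02 TCP_c [42.08 -0.08 74.95] tz [-0. -0.  1.] F [-2.62 -0.28  8.35] w 0.1
t 20.43 TCP_c [ 4.209e+01 -7.000e-02  7.492e+01] tz [-0. -0.  1.] F [-3.11 -0.12 10.38] w 0.2
```

```bash
python3 -m inch '{"jaw":[0,0,0,0,0],"translation":[[0,0,-0.15],[0,0,-0.15],[0,0,-0.15],[0,0,-0.15],[0,0,-0.15]],"twist":[[0,0,0],[0,0,0],[0,0,0],[0,0,0],[0,0,0]]}' >/dev/null
python3 -c "from geo import *; tw()"
for i in 1 2 3; do python3 -m inch '{"jaw":[0,0,0,0,0],"translation":[[0,0,0],[0,0,0],[0,0,0],[0,0,0],[0,0,0]],"twist":[[0,0,0],[0,0,0],[0,0,0],[0,0,0],[0,0,0]]}' >/dev/null
python3 -c "from geo import *; tw()"; done
```

```text
t 20.85 TCP_c [42.11 -0.1  74.92] tz [-0. -0.  1.] F [-3.8   0.19 12.12] w -0.5
t 21.27 TCP_c [42.11 -0.1  74.92] tz [-0. -0.  1.] F [-3.25 -1.11 11.39] w -0.3
t 21.68 TCP_c [ 4.211e+01 -7.000e-02  7.493e+01] tz [-0. -0.  1.] F [-4.97 -1.02 11.48] w -0.1
t 22.10 TCP_c [42.12 -0.08 74.93] tz [-0. -0.  1.] F [-3.85 -1.04 12.08] w -0.1
```

Run:
```python
from plant import arm
import cv2,numpy as np
c=arm.camera("scene"); np.savez("pics/scene11.npz",**c)
cv2.imwrite("pics/scene11.png",cv2.convertScaleAbs(cv2.resize(c["img"][220:300,300:405],None,fx=7,fy=7,interpolation=cv2.INTER_CUBIC),alpha=1.4))
```

```text
(no output)
```

View pics/scene11.png

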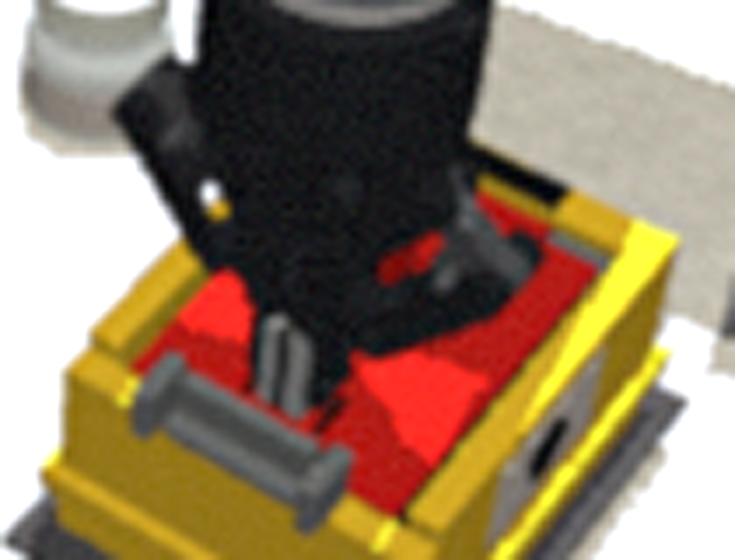

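```bash
python3 -m inch '{"jaw":[0,0,0,0,0],"translation":[[0,0,5],[0,0,20],[0,0,50],[0,0,85],[0,0,120]],"twist":[[0,0,0],[0,0,0],[0,0,0],[0,0,0],[0,0,0]]}'
python3 -m inch '{"jaw":[0,0,0,0,0],"translation":[[-10,30,10],[-30,65,10],[-50,100,10],[-70,135,10],[-85,165,10]],"twist":[[0,0,0],[0,0,0],[0,0,0],[0,0,0],[0,0,0]]}'
python3 -m inch '{"jaw":[0,0,0,0,0],"translation":[[-15,30,0],[-35,60,0],[-55,90,0],[-75,120,0],[-85,135,0]],"twist":[[0,0,0],[0,0,0],[0,0,0],[0,0,0],[0,0,0]]}'
python3 - <<'E'
from geo import *
from h import *
from plant import arm
for n,b,f in(("scene",(220,310,300,405),7),("top",(150,250,115,215),6)):
    c=arm.camera(n); np.savez(f"pics/{n}12.npz",**c); cv2.imwrite(f"pics/{n}12full.png",c["img"])
    y0,y1,x0,x1=b;im=c["img"][y0:y1,x0:x1]
    cv2.imwrite(f"pics/{n}12.png",cv2.convertScaleAbs(cv2.resize(im,None,fx=f,fy=f,interpolation=cv2.INTER_CUBIC),alpha=1.4)[:600])
E
```

```text
time_s: 22.57
tool_pos: [0.5986, 0.1865, 0.2145]
tcp_rot: [-2.021, -2.403, 0.002]
contact_force: [0.2, 0.4, -0.9]
width: 0.0001
time_s: 22.98
tool_pos: [0.5126, 0.3535, 0.224]
tcp_rot: [-2.022, -2.404, -0.001]
contact_force: [0.9, 0.6, 0.3]
width: 0.0001
time_s: 23.4
tool_pos: [0.4268, 0.4897, 0.2237]
tcp_rot: [-2.019, -2.405, -0.001]
contact_force: [0.2, -0.2, 0.1]
width: -0.0002
```

View pics/scene12.png

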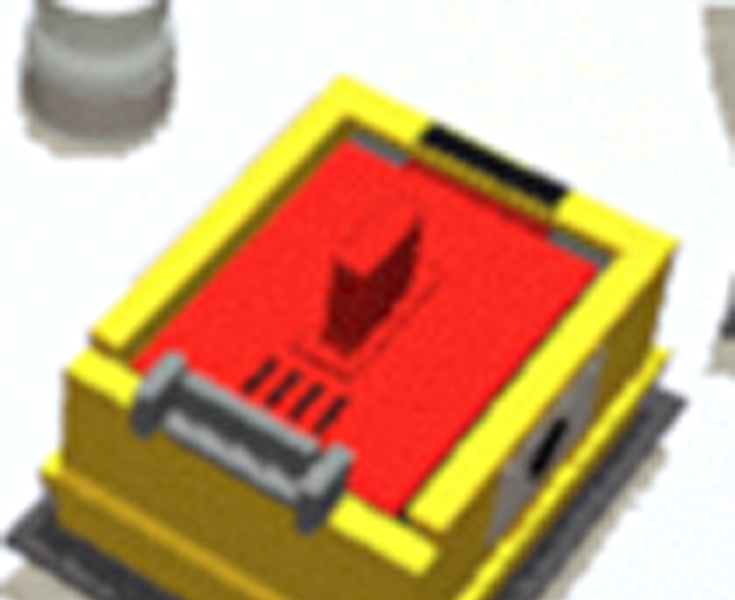

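View pics/top12.png

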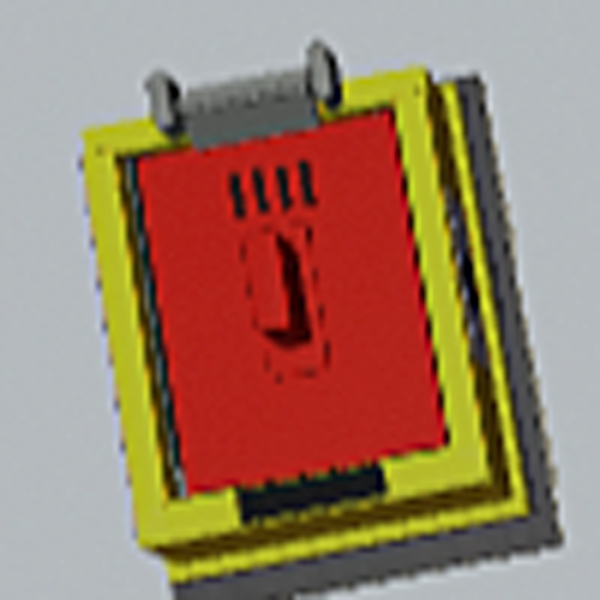

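Run:
```python
from h import *
from geo import C,Rz
for n,bx in(("top",{"latch":(155,177,138,173),"jar":(222,256,240,274),"rack":(78,130,216,324),"marker":(185,246,414,436)}),("scene",{"latch":(268,300,318,352),"jar":(205,240,300,330),"rack":(225,322,166,250),"marker":(168,188,194,240)})):
    a=cv2.cvtColor(load(n+"0")["img"],6);b=cv2.cvtColor(load(n+"12")["img"],6)
    for k,(y0,y1,x0,x1) in bx.items():
        t=a[y0+3:y1-3,x0+3:x1-3];r=cv2.matchTemplate(b[y0-5:y1+5,x0-5:x1+5],t,cv2.TM_CCOEFF_NORMED)
        _,v,_,l=cv2.minMaxLoc(r);print(n,k,"shift px",l[0]-8,l[1]-8,"score",round(v,3))
# cover corners by two views: visible corners, crops /7,/6
t=load("top12");s=load("scene12")
# ends of the fin top etc. are small; use corners front-left, rear-left(y+), front-right(y-)
for nm,tu,su in(("frontL(+y) vis",(115+185/6-.5,150+490/6-.5),(300+603/7-.5,220+265/7-.5)),("rearR(-y)",(115+391/6-.5,150+110/6-.5),(300+137/7-.5,220+366/7-.5)),("rearL",(115+138/6-.5,150+160/6-.5),(300+398/7-.5,220+512/7-.5)),("frontR",(115+446/6-.5,150+443/6-.5),(300+348/7-.5,220+140/7-.5))):
    P=tri([t,s],[tu,su])*1000; print(nm,(Rz.T@(P-C)).round(1))
```

```text
top latch shift px 0 0 score 0.995
top jar shift px 0 0 score 0.999
top rack shift px 0 0 score 1.0
top marker shift px 0 0 score 1.0
scene latch shift px 0 0 score 0.647
scene jar shift px 0 0 score 0.999
scene rack shift px 0 0 score 1.0
scene marker shift px 0 0 score 0.999
frontL(+y) vis [-57.2  43.8  78.8]
rearR(-y) [ 60.9 -45.1  76.3]
rearL [60.2 43.3 76.8]
frontR [-57.9 -45.5  76.9]
```

View pics/scene12full.png

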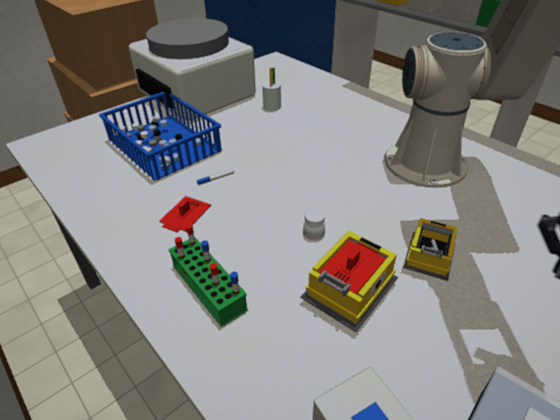

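```bash
python3 -c "
from plant import arm
print(arm.state()['contact_force'].round(1), arm.hand_in())"
```

```text
the job is handed in; nothing more can be done
[ 0.4  0.3 -0.4] None
```

The sharps container is closed: its red cover sits flat, with the latch back over its rear edge. I handed the job in at about 23.5 s of robot time.

**What I did**
- **Hook:** I gripped the nearest cover by its fin and lowered it tilted 16°. I felt the slot floor at container z ≈ 67 mm and the front wall. Then I pivoted the cover down to about 6.6° and let go with its rear resting on the latch.
- **Press:** With shut fingers on the ribs, the force rose to about 7 N, dropped as the cover passed the latch, then built up again on the seat. I held 11.4–12.1 N for over 1.2 s and lifted clear.

**Last checks**
- **Latch:** in the top view it had not moved from its starting place and it overlaps the cover's rear edge. The same check in the scene view matched poorly (0.65, also no shift); I took that to be the red cover now behind the latch.
- **Cover:** two-view corner points put its top at 76–79 mm, so its underside is at about 71–74 mm. One of the four corners read about 2 mm higher than the rest, which I put down to picking error. The press itself ended at an underside of about 70 mm.
- **Bystanders:** the jar, rack and marker showed no shift in either view.
- **Container x:** contact with the front wall came about 1.3 mm sooner than my camera estimate, within calibration and measuring error.

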